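Hold the bean dispenser's gate open at the rider

ROBOT

A 6-joint arm with a two-finger parallel gripper is mounted at the origin on a cart in front of the work surface, level with it; the furniture and walls round the work are solid. World frame = base frame: x ahead of the robot, y to its left, z up, the work surface at z = 0. Lengths are in m, angles in rad, forces in N, time in s.
With the tool pointing down it reaches from about 0.25 to 0.775 m from the base axis. Payload 4 kg.
Tool frame: the origin (TCP) lies midway between the tips of the shut fingers; the grasp point (between the pads) lies robot.tcp_to_grasp behind it (robot.tcp_to_grasp is the distance from the TCP to the grasp point, in m); y points along the fingers, x is the direction in which the jaws open and shut, and the axes are right-handed (so a half turn about y gives the same grasp; the last joint's range is limited). The gripper opens to 94 mm and grips with 3 to 60 N. Pads are 16 mm wide; open, the fingers measure 119 mm over their backs; the gripper's body (75 mm by 177 mm) begins 78 mm behind the grasp point.
Start: joints at [1.05, 0.087, 1.371, -0, 1.684, -0.103], TCP at [0.223, 0.503, 0.206] pointing down, gripper open.
Joint ranges: [-3.1, 3.1], [-0.76, 2.03], [0.27, 2.55], [-1.08, 4.22], [0.17, 2.65], [-2.57, 2.57]. Speed limits (rad/s): [2.79, 2.79, 3.14, 3.14, 3.14, 3.14].

INTERFACE

Orientations are given as [roll, pitch, yaw] about the fixed x, y, z axes, in that order (R = Rz(yaw) Ry(pitch) Rx(roll)).
In Python, from bench import robot gives the robot as it stands.
- The arm moves only by the tool arm_command, never from a script. Its argument "series" is text: rows parted by semicolons, each of 7 numbers parted by spaces: the turn, a rotation vector about the tool's x, y, z in rad, then the shift along the tool's x, y, z in m, then the finger opening in m, from 0 to 0.094. A call has 1 to 12 rows; each row shifts and turns the pose as measured when the row begins, along the tool's axes as they then stand; what a row does not reach is not made up. A row lasts 1/10 s, in which the tool goes at most 50 mm and 8.59 degrees, less where a joint would pass 70% of its speed; a pose out of reach is approached as far as the arm can. A call with a gripper value outside its range is refused whole. The fingers move at their own pace and stop on an object; the grip force is fixed at half the most. Time passes only in rows, so rows that do not move let the fingers close. It gives the time, the measured TCP pose, the force and the opening at its end, in the units of the state.
- robot.get_obs(): the state, without advancing time (a new reading comes with each control period).
- robot.snapshot(name): name is "scene" or "top"; returns the picture (480x640x3 uint8, blue, green, red); there is no depth.
- robot.camera_params(name): a dict with "fx", "fy", "cx", "cy" (pixels), "extrinsics" (4x4, takes a point from camera to world coordinates). Camera axes: x right, y up, looking along -z (the intrinsics and any distortion apply to the point x, -y, -z); pixel columns grow to the right and rows downward; lengths in m; the calibration is good to about 2 mm. A picture is of the moment at which its call begins. camera_params takes no time and is no camera call.
- robot.close_job(): hands the job in, once; it reports no verdict.
Trained networks look in the newest picture that a camera, given by its name, has taken for a name from the list of things; names that differ only in an ending like _2 or _b are one class to them, and where a whole thing is asked for, a point or a joint stands for the part that bears it (a point fixed in the world has none). Each returns a list of dicts, best first, with "score" (0 to 1); they miss things now and then, are a little off and sometimes report something else, mostly with a low value. They report only what shows in the picture. A call takes as long as a camera call.
- robot.spot_in(camera, target): "centre" ([x, y, z] in m, in the coordinates of the camera as it stood for that picture, good to about 4 mm: the middle of the surface that is visible of it).
The state is a dict: "time": time; "joint_positions": joint angles; "qvel": joint speeds; "joint_torque": joint torques, N m; "tool_pos": TCP position; "ee_rot": TCP orientation; "wrist_force": force on the tool from outside, world axes, zero at the start; "wrist_torque": the same for the moment, N m; "width": finger opening in m.
Only numpy, scipy, OpenCV 4.12 (cv2) and the standard library are available. Lean on these libraries where they do the work, as an engineer would, in place of code of your own. Each camera call takes 0.05 s, during which the arm holds its last target.

TASK

Make the coffee bean dispenser ready to pour: pull the catch tray at its foot out to its stop, then pull the spring-loaded gate slide on top out towards the same front by its upright knob until its pointer is level with the rider's pointer, and keep it there. Finish while still holding the gate at that mark (let go and it springs shut); do not shift the rider, and leave the coffee tin, mug, pastry cutter and timer where they stand.

Things in the scene. Friction and masses are not known exactly. Their poses are not given: they have to be found in the camera images.
- dispenser: Coffee bean dispenser, fixed: low wooden housing 230 mm deep (its x), 176 mm wide (its y), flat deck at z = 70 mm; at the deck's rear a round steel hopper (94 mm across, centred at x = +65 mm) with a wooden lid, top at z = 167 mm. Origin: centre of the underside, on the worktop. x points to the rear (hopper), the front faces -x, roughly to the robot; z up.
- tray (a joint): Catch tray under the deck, which slides out of the dispenser's front (along the dispenser's -x); value in m, 0 = shut, 0.070 = fully out at its stop. It starts nearly shut, runs with about 1.5 N of friction and stays where it is left.
- tray_handle (a point): Middle of the tray's handle: a round steel bar 10 mm thick, 80 mm long along the dispenser's y, 45 mm above the worktop, 38 mm in front of the tray's front panel on a leg at each end (free gap behind the bar 33 mm, 70 mm between the legs). Moves with the tray. Axes as the dispenser's.
- gate_knob (a point): Where to grip the gate's upright wooden knob: on its axis, 34 mm above the deck. The knob's top is 57 mm above the deck; head 26 mm across (from 48 mm up), stem about 21 mm thick. It stands on a flat steel slide 42 mm wide, top 7 mm above the deck. Moves with the gate. Axes as the dispenser's.
- gate_pointer (a point): Tip of the gate's pointer: a dark steel strip 4 mm wide sticking out of the slide towards the dispenser's +y, square to the travel and in line with the knob's axis (same x in the dispenser's frame); tip 55 mm from the axis, 9 mm above the deck. Moves with the gate. Axes as the dispenser's.
- rider_tip (a point): The mark: tip of the rider's 4 mm wide dark pointer, facing the gate's pointer. The rider is a steel block 10 x 14 x 16 mm on a rail along the deck's +y edge, 22 to 52 mm in front (dispenser's -x) of the shut gate's pointer, held only by 4 N of friction. The gate is at the mark when both pointers have the same x along the dispenser's x axis (2 mm gap between the tips).
- gate: The gate slide (plate, pointer and knob in one piece); origin on the deck below the knob's axis, axes as the dispenser's. It slides along the dispenser's -x by at most 65 mm and starts shut, with its origin at x = -35 mm in the dispenser's frame. A spring draws it shut: about 3 N when shut, 0.9 N more per 10 mm.
- coffee_tin: Dark coffee tin with a lid, 99 mm across, 152 mm high, loose, beside the dispenser. Bystander. Origin: centre of its underside.
- mug: White spotted mug with a handle, 78 x 114 x 93 mm, loose, at the other side of the dispenser. Bystander. Origin: centre of its underside.
- cutter: Round steel pastry cutter, 59 mm across, 30 mm high, loose, near the dispenser's front left. Bystander. Origin: centre of its underside.
- timer: Round kitchen timer with a knob, 70 mm across, 41 mm high, loose, near the worktop's front edge. Bystander. Origin: centre of its underside.

How it is judged:
On the way, in this order (a step that is already met when the one before it is completed fails the run):
1. the tray is pulled out to its stop while the gate is still shut (value of joint tray above 0.065 m and x of gate_pointer in the frame of dispenser above -0.043 m), for 0.2 s.
2. the gate is pulled out and held at the rider (x of gate_pointer in the frame of rider_tip between -0.005 and 0.005 m and contact force between the fingers and gate above 1 N), for 0.5 s.
At the end, for the whole second after the job is handed in: The tray is within 5 mm of its stop, and the fingers hold the gate still against its spring (more than 1 N of contact, slower than 10 mm/s) with its pointer within 5 mm of the rider's pointer along the travel; the rider has not shifted by 4 mm or more (all of step 2 and value of joint tray above 0.065 m and linear speed of gate below 0.01 m/s and distance of rider_tip from where it was at the start of the episode below 0.004 m); the arm keeps its last pose, push and grip.
It fails at once if the rider is shifted (distance of rider_tip from where it was at the start of the episode above 0.004 m).
It fails at once if a bystander is disturbed (distance of any of coffee_tin, mug, cutter, timer from where it was at the start of the episode above 0.02 m).
It also fails if it takes over 51 s, if anything falls off the work surface, if the arm or the gripper's body presses on something with over 40 N, if the wrist force passes 120 N, or if a joint passes its speed limit or range.

## Working session

There is one attempt and no reset: what is moved stays moved. The work goes in short steps, Python scripts to look and compute and a tool call to move; the robot and the scene stay as the last step left them, time stands still between calls to the robot, and variables do not carry over. Pictures are saved under pics/ and viewed, and the job is handed in when it is done.

Besides the shell and the picture viewer there is one more tool, called after "Request:" as name(argument=value, ...), one argument or row to a line, values as JSON. arm_command: Moves the arm, as the interface text tells. Its arguments: {"type":"object","properties":{"series":{"type":"string"}},"required":["series"]}

```bash
mkdir -p pics; ls; python3 - <<'E'
from bench import robot
import cv2, numpy as np
o=robot.get_obs()
for k,v in o.items(): print(k,np.round(v,4))
print(robot.tcp_to_grasp)
for c in("scene","top"):
    im=robot.snapshot(c); cv2.imwrite(f"pics/{c}0.png",im)
    p=robot.camera_params(c); print(c,p)
E
```

```text
pics
time 0.0
joint_positions [ 1.0499  0.0879  1.3723 -0.      1.6836 -0.1031]
qvel [ 0.0016  0.0002 -0.0019  0.0012 -0.0001 -0.0005]
joint_torque [-2.00000e-03 -3.40192e+01 -3.02418e+01  7.16000e-02  3.35000e-02
 -2.00000e-04]
tool_pos [0.2229 0.5022 0.2043]
ee_rot [-1.5706  0.0022  1.1529]
wrist_force [-0.4887  0.1619 -0.1598]
wrist_torque [0.0261 0.0053 0.0358]
width 0.094
0.0188
scene {'fx': 570.3959286932943, 'fy': 570.3959286932943, 'cx': 320.9706586806111, 'cy': 244.27309700605588, 'extrinsics': array([[ 7.72692578e-01,  4.04281513e-01, -4.89390067e-01,
        -8.46470849e-02],
       [-6.34780409e-01,  4.92248956e-01, -5.95604565e-01,
        -6.94462383e-01],
       [ 1.09834763e-04,  7.70874454e-01,  6.36987099e-01,
         8.54182074e-01],
       [ 0.00000000e+00,  0.00000000e+00,  0.00000000e+00,
         1.00000000e+00]])}
top {'fx': 444.6415958470806, 'fy': 444.6415958470806, 'cx': 322.3300038337952, 'cy': 242.37235998689695, 'extrinsics': array([[ 1.47924170e-03,  9.94759217e-01, -1.02234593e-01,
         4.11107287e-01],
       [-9.99982405e-01,  8.84154999e-04, -5.86586517e-03,
         4.47168996e-02],
       [-5.74473222e-03,  1.02241471e-01,  9.94743022e-01,
         1.07719356e+00],
       [ 0.00000000e+00,  0.00000000e+00,  0.00000000e+00,
         1.00000000e+00]])}
```

View pics/scene0.png

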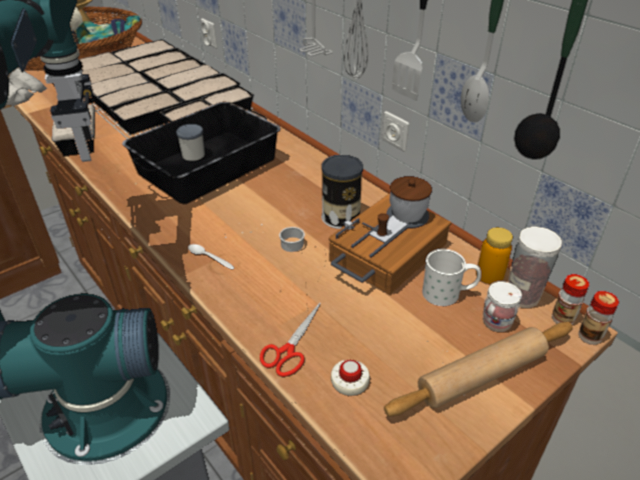

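View pics/top0.png

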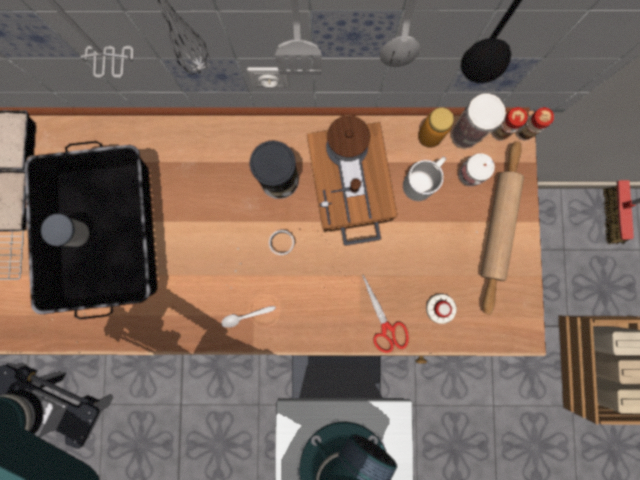

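```bash
cat > h.py <<'E'
from bench import robot
import cv2, numpy as np
from scipy.spatial.transform import Rotation as R
def w(c,p):
    E=robot.camera_params(c)["extrinsics"]; return (E@np.r_[p,1])[:3]
def px2w(c,u,v,z):
    P=robot.camera_params(c);E=P["extrinsics"]
    d=E[:3,:3]@np.array([(u-P["cx"])/P["fx"],-(v-P["cy"])/P["fy"],-1]);o=E[:3,3]
    return o+d*(z-o[2])/d[2]
def w2px(c,p):
    P=robot.camera_params(c);E=P["extrinsics"]
    q=E[:3,:3].T@(np.array(p)-E[:3,3]); return np.array([P["cx"]+P["fx"]*q[0]/-q[2],P["cy"]-P["fy"]*q[1]/-q[2]])
E
python3 - <<'E'
from h import *
for c in("top","scene"):
    for t in ("tray_handle","gate_knob","gate_pointer","rider_tip","dispenser","coffee_tin","mug","cutter","timer"):
        r=robot.spot_in(c,t)[:2]
        print(c,t,[(round(x["score"],2),np.round(w(c,x["centre"]),4),np.round(w2px(c,w(c,x["centre"])))) for x in r])
E
```

```text
top tray_handle [(0.59, array([ 0.5468, -0.0378,  0.0481]), array([360., 230.])), (0.18, array([ 0.657 , -0.0155,  0.0756]), array([351., 180.]))]
top gate_knob [(0.66, array([ 0.6625, -0.015 ,  0.0789]), array([351., 178.]))]
top gate_pointer []
top rider_tip []
top dispenser [(0.89, array([ 0.6659, -0.0178,  0.0662]), array([352., 178.]))]
top coffee_tin [(0.71, array([0.6669, 0.1562, 0.1539]), array([273., 167.]))]
top mug [(0.94, array([ 0.6683, -0.1896,  0.0447]), array([424., 179.]))]
top cutter [(0.59, array([0.528 , 0.1531, 0.0297]), array([279., 238.])), (0.55, array([ 0.6656, -0.189 ,  0.0455]), array([424., 180.]))]
top timer [(0.81, array([ 0.3631, -0.2235,  0.0203]), array([439., 309.])), (0.19, array([0.6716, 0.1521, 0.151 ]), array([275., 165.]))]
scene tray_handle [(0.65, array([ 0.5573, -0.0408,  0.0429]), array([359., 265.]))]
scene gate_knob [(0.76, array([ 0.6387, -0.0279,  0.0742]), array([383., 235.]))]
scene gate_pointer [(0.67, array([ 0.6404, -0.0207,  0.0751]), array([381., 233.]))]
scene rider_tip [(0.63, array([0.5995, 0.041 , 0.0811]), array([349., 225.]))]
scene dispenser [(0.94, array([ 0.6485, -0.0426,  0.0728]), array([391., 237.]))]
scene coffee_tin [(0.76, array([0.652 , 0.1319, 0.1084]), array([340., 189.]))]
scene mug [(0.57, array([ 0.658 , -0.1906,  0.0543]), array([444., 277.]))]
scene cutter [(0.97, array([0.5219, 0.1501, 0.0183]), array([292., 237.]))]
scene timer [(0.64, array([ 0.3494, -0.2425,  0.0195]), array([348., 382.]))]
```

```bash
python3 - <<'E'
import cv2
a=cv2.imread("pics/top0.png")[110:260,290:420]; cv2.imwrite("pics/topz.png",cv2.resize(a,None,fx=4,fy=4,interpolation=cv2.INTER_CUBIC))
a=cv2.imread("pics/scene0.png")[170:300,310:470]; cv2.imwrite("pics/scenez.png",cv2.resize(a,None,fx=4.5,fy=4.5,interpolation=cv2.INTER_CUBIC))
E
```

```text
(no output)
```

View pics/topz.png

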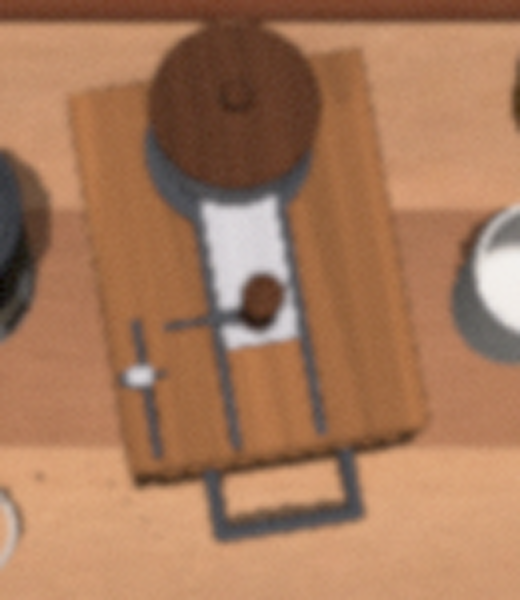

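View pics/scenez.png

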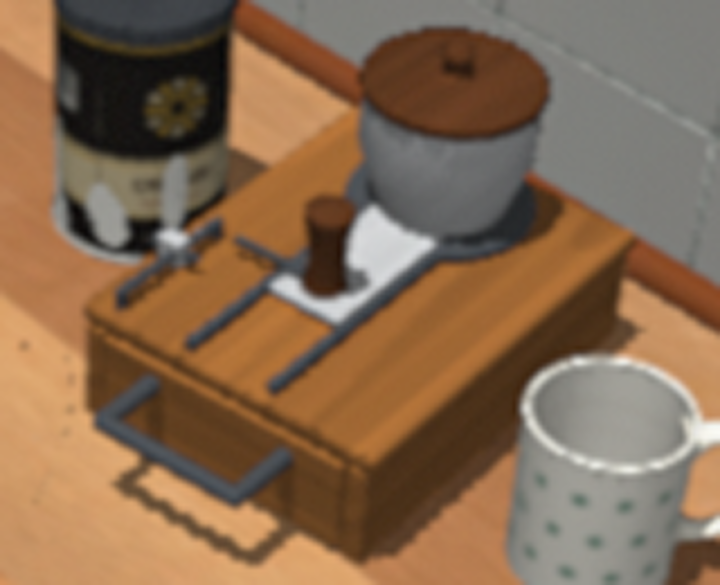

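```bash
python3 - <<'E'
from h import *
from scipy.optimize import least_squares
T=[("top",(70,95),(.115,.088,.07)),("top",(360,48),(.115,-.088,.07)),("top",(428,430),(-.115,-.088,.07)),("top",(138,478),(-.115,.088,.07)),
("scene",(88,310),(-.115,.088,.07)),("scene",(368,465),(-.115,-.088,.07)),("scene",(632,238),(.115,-.088,.07)),
("top",(167,326),(-.035,.055,.079)),("scene",(238,242),(-.035,.055,.079)),("top",(264,290),(-.035,0,.127)),("scene",(330,205),(-.035,0,.127))]
def full(c,u):
    return np.array(u)/4+[290,110] if c=="top" else np.array(u)/4.5+[310,170]
def W(q,l): 
    c,s=np.cos(q[2]),np.sin(q[2]); return np.array([q[0]+c*l[0]-s*l[1],q[1]+s*l[0]+c*l[1],l[2]])
f=lambda q:np.concatenate([w2px(c,W(q,l))-full(c,u)+.0 for c,u,l in T])
for nm,sel in (("all",range(11)),("top",[0,1,2,3,7,9]),("scene",[4,5,6,8,10])):
    g=lambda q:np.concatenate([w2px(T[i][0],W(q,T[i][2]))-full(T[i][0],T[i][1]) for i in sel])
    r=least_squares(g,[.68,-.02,.15],loss="soft_l1"); print(nm,np.round(r.x,4)); print(np.round(g(r.x).reshape(-1,2),1).tolist())
    if nm=="all": q=r.x
np.save("q.npy",q)
inv=lambda p:np.round([np.cos(q[2])*(p[0]-q[0])+np.sin(q[2])*(p[1]-q[1]),-np.sin(q[2])*(p[0]-q[0])+np.cos(q[2])*(p[1]-q[1]),p[2]],4)
for c,u,z,n in [("top",(167,326),.079,"gp"),("top",(163,374),.079,"rp"),("top",(140,376),.086,"rb"),("scene",(238,242),.079,"gp"),("scene",(195,257),.079,"rp"),("scene",(178,240),.086,"rb"),
 ("top",(222,533),.045,"hl"),("top",(360,512),.045,"hr"),("scene",(103,420),.045,"hl"),("scene",(238,495),.045,"hr")]:
    print(c,n,inv(px2w(c,*full(c,u),z)))
E
```

```text
all [ 0.6716 -0.0191  0.1638]
[[-0.3, -0.4], [1.4, -0.6], [2.0, -0.2], [-1.4, 0.2], [-2.4, -1.7], [1.0, -0.4], [1.7, -1.5], [-0.1, 1.0], [-1.1, -0.5], [0.9, 1.3], [-0.2, 0.2]]
top [ 0.672  -0.0181  0.1644]
[[-0.8, -0.6], [0.9, -0.8], [1.6, -0.4], [-1.8, 0.0], [-0.5, 0.9], [0.5, 1.1]]
scene [ 0.6705 -0.0212  0.1556]
[[-2.3, -1.4], [0.7, 0.4], [2.3, -0.5], [-0.8, -0.0], [0.0, 0.8]]
top gp [-0.0327  0.0544  0.079 ]
top rp [-0.0597  0.0612  0.079 ]
top rb [-0.06    0.0746  0.086 ]
scene gp [-0.0349  0.052   0.079 ]
scene rp [-0.0584  0.0604  0.079 ]
scene rb [-0.0604  0.0698  0.086 ]
top hl [-0.1517  0.0412  0.045 ]
top hr [-0.1526 -0.0403  0.045 ]
scene hl [-0.1509  0.0407  0.045 ]
scene hr [-0.1497 -0.0397  0.045 ]
```

Request:
arm_command(
  series="0 0.142 0 0 0 0 0.034; 0 0.142 0 0 0 0 0.034; 0 0.142 0 0 0 0 0.034; 0 0.142 0 0 0 0 0.034; 0 0.142 0 0 0 0 0.034; 0 0.142 0 0 0 0 0.034; 0 0.142 0 0 0 0 0.034",
)

```text
time: 1.7
tool_pos: [0.2231, 0.5027, 0.2055]
ee_rot: [-1.571, 0.0, 0.119]
wrist_force: [1.2, -0.3, -0.1]
width: 0.0416
```

```bash
cat >> h.py <<'E'
q=np.load("q.npy")
def W(l):
    c,s=np.cos(q[2]),np.sin(q[2]); return np.array([q[0]+c*l[0]-s*l[1],q[1]+s*l[0]+c*l[1],l[2]])
def D(p):
    c,s=np.cos(q[2]),np.sin(q[2]);d=np.array(p)-[q[0],q[1],0]; return np.array([c*d[0]+s*d[1],-s*d[0]+c*d[1],p[2]])
def to(l,yaw=None):
    o=robot.get_obs(); r=R.from_euler("xyz",o["ee_rot"])
    tgt=R.from_euler("xyz",[-np.pi/2,0,q[2]])
    print("t",o["time"],"tcp",np.round(o["tool_pos"],4),"rot",np.round(o["ee_rot"],3),"disp",np.round(D(o["tool_pos"]),4),"F",np.round(o["wrist_force"],1),"w",round(o["width"],4))
    print("tool shift",np.round(r.inv().apply(W(l)-o["tool_pos"]),4),"turn",np.round((r.inv()*tgt).as_rotvec(),4))
E
python3 - <<'E'
from h import *
to((-.154,0,.15))
E
```

```text
t 1.7 tcp [0.2231 0.5027 0.2055] rot [-1.571  0.     0.119] disp [-0.3574  0.5879  0.2055] F [ 1.2 -0.3 -0.1] w 0.0416
tool shift [ 0.2295  0.0555 -0.5783] turn [-0.0001 -0.0447 -0.    ]
```

Request:
arm_command(
  series="0 -0.045 0 0.018 0 -0.045 0.034; 0 0 0 0.018 0 -0.045 0.034; 0 0 0 0.018 0 -0.045 0.034; 0 0 0 0.018 0 -0.045 0.034; 0 0 0 0.018 0 -0.045 0.034; 0 0 0 0.018 0 -0.045 0.034; 0 0 0 0.018 0 -0.045 0.034; 0 0 0 0.018 0 -0.045 0.034; 0 0 0 0.018 0 -0.045 0.034; 0 0 0 0.018 0 -0.045 0.034; 0 0 0 0.018 0 -0.045 0.034",
)

```text
time: 2.8
tool_pos: [0.5044, 0.0366, 0.206]
ee_rot: [-1.568, -0.007, 0.176]
wrist_force: [-0.7, 0.4, 0.6]
width: 0.0341
```

```bash
python3 - <<'E'
from h import *
to((-.154,0,.15))
E
```

```text
t 2.8 tcp [0.5044 0.0366 0.206 ] rot [-1.568 -0.007  0.176] disp [-0.1559  0.0822  0.206 ] F [-0.7  0.4  0.6] w 0.0341
tool shift [ 0.0006  0.0558 -0.0823] turn [-0.0023  0.0118  0.0067]
```

Request:
arm_command(
  series="0 0.012 0 0 0.01 -0.04 0.034; 0 0 0 0 0.02 -0.03 0.034; 0 0 0 0 0.02 -0.012 0.034; 0 0 0 0 0.005 0 0.034; 0 0 0 0 0 0 0.034",
)

```text
time: 3.3
tool_pos: [0.5219, -0.0541, 0.1497]
ee_rot: [-1.57, -0.009, 0.153]
wrist_force: [0.2, 0.6, -0.2]
width: 0.0337
```

```bash
python3 - <<'E'
from h import *
for c in("scene","top"):
    im=robot.snapshot(c)
    a=im[110:260,290:420] if c=="top" else im[130:300,290:470]
    cv2.imwrite(f"pics/{c}1.png",cv2.resize(a,None,fx=4,fy=4 if c=="top" else 3.5,interpolation=cv2.INTER_CUBIC))
to((-.154,0,.031))
E
```

```text
t 3.4 tcp [ 0.5224 -0.0535  0.1508] rot [-1.571 -0.011  0.154] disp [-0.1528 -0.0096  0.1508] F [-0.1 -0.7  0. ] w 0.0338
tool shift [-0.0026  0.1198  0.0097] turn [ 0.0002 -0.0095  0.0111]
```

View pics/scene1.png

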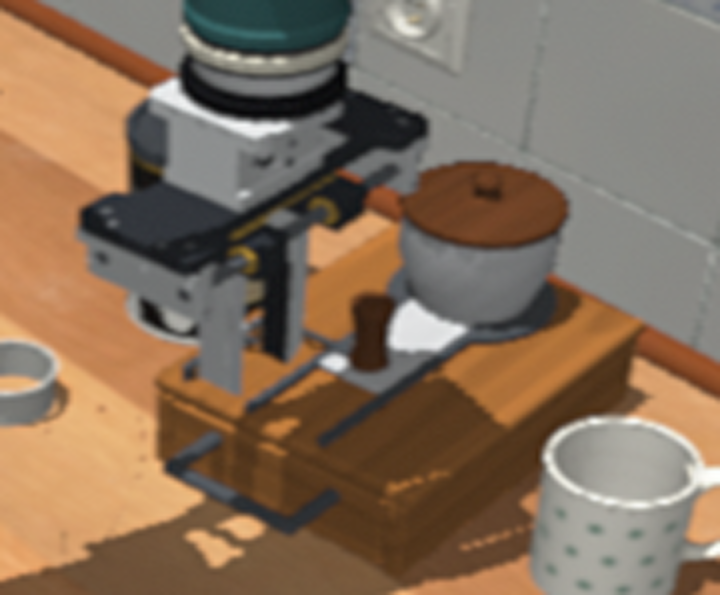

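View pics/top1.png

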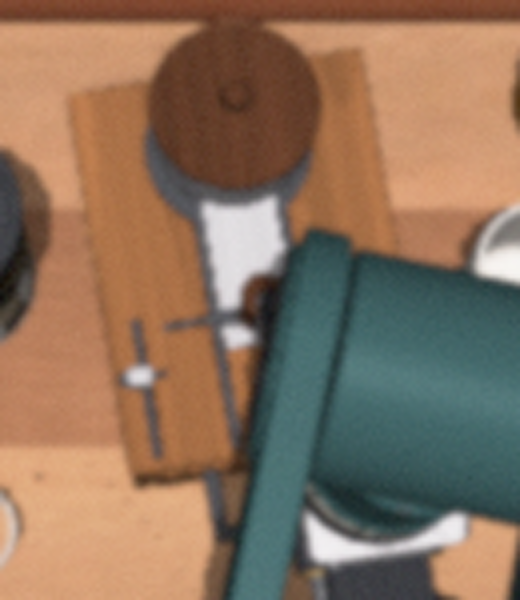

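Request:
arm_command(
  series="0 -0.01 0.011 -0.002 0.02 0.009 0.034; 0 0 0 0 0.025 0 0.034; 0 0 0 0 0.02 0 0.034; 0 0 0 0 0 0 0.034",
)

```text
time: 3.8
tool_pos: [0.5233, -0.0404, 0.0914]
ee_rot: [-1.575, -0.013, 0.172]
wrist_force: [-0.8, 0.1, -0.1]
width: 0.0343
```

```bash
python3 - <<'E'
from h import *
im=robot.snapshot("scene")
a=im[130:300,290:470]
cv2.imwrite(f"pics/scene2.png",cv2.resize(a,None,fx=4,fy=3.5,interpolation=cv2.INTER_CUBIC))
to((-.154,0,.031))
E
```

```text
t 3.85 tcp [ 0.5245 -0.0406  0.0933] rot [-1.576 -0.016  0.172] disp [-0.1487  0.0028  0.0933] F [ 0.3 -0.3  0.8] w 0.0342
tool shift [-0.0063  0.0622 -0.0025] turn [0.0046 0.0082 0.0156]
```

View pics/scene2.png

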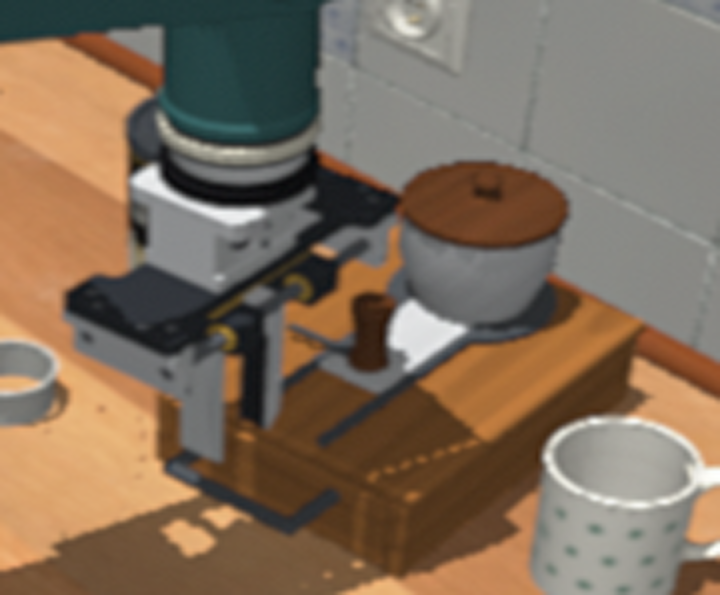

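```bash
python3 - <<'E'
from h import *
f=lambda p:np.round((w2px("scene",p)-[290,130])*[4,3.5])
o=robot.get_obs()["tool_pos"]
print("tcp",f(o),"tcp at .045",f([o[0],o[1],.045]))
for y in(-.04,0,.04): print(y,f(W((-.154,y,.045))))
E
```

```text
tcp [232. 431.] tcp at .045 [229. 492.]
-0.04 [287. 529.]
0 [227. 499.]
0.04 [169. 470.]
```

Request:
arm_command(
  series="0.004 0.008 0.016 -0.005 0.02 -0.002 0.034; 0 0 0 -0.001 0.02 0 0.034; 0 0 0 -0.001 0.015 0 0.034; 0 0 0 0 0.005 0 0.034; 0 0 0 0 0 0 0.034",
)

```text
time: 4.35
tool_pos: [0.5222, -0.0435, 0.0361]
ee_rot: [-1.575, -0.008, 0.165]
wrist_force: [-0.4, -0.5, -0.2]
width: 0.0341
```

```bash
python3 - <<'E'
from h import *
im=robot.snapshot("scene")
a=im[130:300,290:470]
cv2.imwrite(f"pics/scene3.png",cv2.resize(a,None,fx=4,fy=3.5,interpolation=cv2.INTER_CUBIC))
to((-.154,0,.031))
E
```

```text
t 4.4 tcp [ 0.5224 -0.0435  0.0365] rot [-1.575 -0.009  0.165] disp [-0.1512  0.0002  0.0365] F [-0.4  0.2  0.5] w 0.0339
tool shift [-0.0029  0.0055 -0.0002] turn [0.0046 0.0017 0.009 ]
```

View pics/scene3.png

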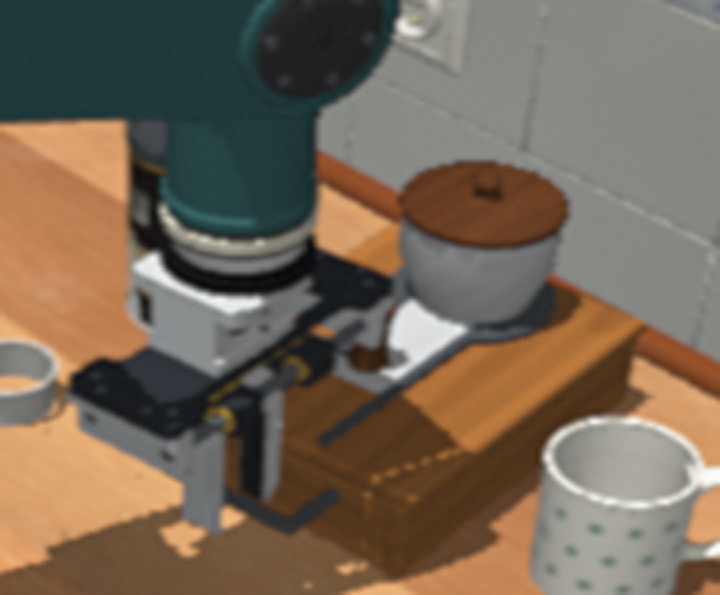

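Request:
arm_command(
  series="0 0 0.009 -0.002 0.005 0 0.034; 0 0 0 0 0 0 0; 0 0 0 0 0 0 0; 0 0 0 0 0 0 0; 0 0 0 0 0 0 0; 0 0 0 0 0 0 0",
)

```text
time: 5.0
tool_pos: [0.5228, -0.0443, 0.0341]
ee_rot: [-1.577, -0.005, 0.165]
wrist_force: [0.4, -0.1, -1.7]
width: 0.0087
```

```bash
python3 - <<'E'
from h import *
to((-.220,0,.033))
E
```

```text
t 5.0 tcp [ 0.5228 -0.0443  0.0341] rot [-1.577 -0.005  0.165] disp [-0.1509 -0.0006  0.0341] F [ 0.4 -0.1 -1.7] w 0.0087
tool shift [-0.0691  0.0008  0.0007] turn [0.0066 0.0014 0.005 ]
```

Request:
arm_command(
  series="0 0 0 -0.008 0 0 0; 0 0 0 -0.01 0 0 0; 0 0 0 -0.012 0 0 0; 0 0 0 -0.012 0 0 0; 0 0 0 -0.01 0 0 0; 0 0 0 -0.008 0 0 0",
)

```text
time: 5.6
tool_pos: [0.4608, -0.0547, 0.0341]
ee_rot: [-1.578, -0.01, 0.165]
wrist_force: [3.1, -0.1, -1.4]
width: 0.0089
```

```bash
python3 - <<'E'
from h import *
to((-.220,0,.034))
E
```

```text
t 5.6 tcp [ 0.4608 -0.0547  0.0341] rot [-1.578 -0.01   0.165] disp [-0.2137 -0.0007  0.0341] F [ 3.1 -0.1 -1.4] w 0.0089
tool shift [-0.0063  0.0001  0.0008] turn [0.0073 0.0017 0.0102]
```

Request:
arm_command(
  series="0 0 0 -0.004 0 0 0; 0 0 0 -0.004 0 0 0; 0 0 0 -0.003 0 0 0; 0 0 0 -0.003 0 0 0",
)

```text
time: 6.0
tool_pos: [0.4564, -0.0554, 0.0342]
ee_rot: [-1.578, -0.04, 0.163]
wrist_force: [11.0, 2.6, -8.7]
width: 0.0092
```

Request:
arm_command(
  series="0 0 0 -0.004 0 0 0; 0 0 0 -0.004 0 0 0; 0 0 0 -0.003 0 0 0; 0 0 0 0 0 0 0; 0 0 0 0 0 0 0",
)

```text
time: 6.5
tool_pos: [0.4568, -0.0554, 0.0343]
ee_rot: [-1.579, -0.07, 0.163]
wrist_force: [3.6, 0.8, -2.1]
width: 0.0088
```

```bash
python3 - <<'E'
from h import *
to((-.220,0,.034))
im=robot.snapshot("scene")
a=im[130:300,290:470]
cv2.imwrite(f"pics/scene4.png",cv2.resize(a,None,fx=4,fy=3.5,interpolation=cv2.INTER_CUBIC))
E
```

```text
t 6.5 tcp [ 0.4568 -0.0554  0.0343] rot [-1.579 -0.07   0.163] disp [-0.2179 -0.0008  0.0343] F [ 3.6  0.8 -2.1] w 0.0088
tool shift [-0.0021  0.0001  0.0008] turn [ 0.008  -0.0015  0.0699]
```

View pics/scene4.png

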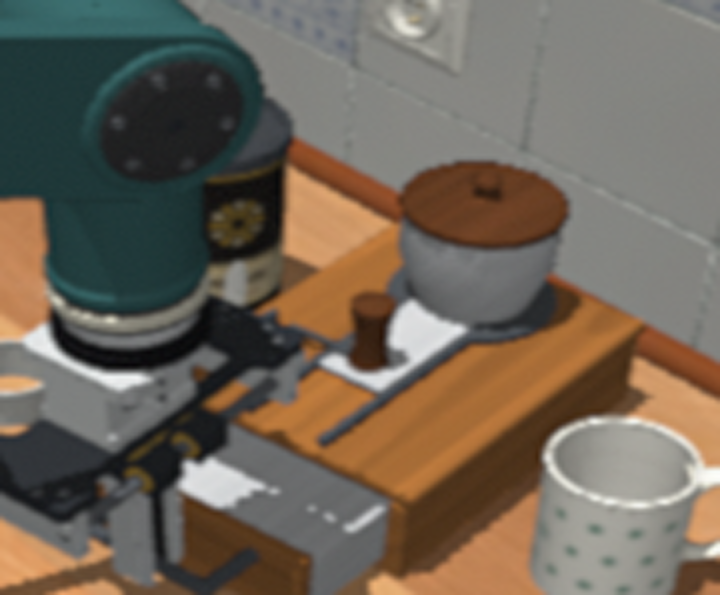

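Request:
arm_command(
  series="0 0 0 0 0 0 0.034; 0 0 0 0 0 0 0.034; 0 0 0 0 0 0 0.034; 0 0 0.03 0 -0.01 0 0.034; 0 0 0.03 0 -0.02 0 0.04; 0 0 0.01 0 -0.03 0 0.05; 0 0 0 0 -0.04 0 0.05; 0 0 0 0 -0.04 0 0.05; 0 0 0 0 -0.02 0 0.05; 0 0 0 0 0 0 0.05",
)

```text
time: 7.55
tool_pos: [0.4496, -0.0545, 0.1975]
ee_rot: [-1.576, 0.019, 0.161]
wrist_force: [-0.2, -0.4, -0.3]
width: 0.0495
```

```bash
python3 - <<'E'
from h import *
to((-.035,0,.185))
for c in("scene","top"):
    im=robot.snapshot(c)
    a=im[110:260,290:420] if c=="top" else im[170:300,310:470]
    cv2.imwrite(f"pics/{c}5.png",cv2.resize(a,None,fx=4,fy=4 if c=="top" else 4.5,interpolation=cv2.INTER_CUBIC))
E
```

```text
t 7.55 tcp [ 0.4496 -0.0545  0.1975] rot [-1.576  0.019  0.161] disp [-0.2248  0.0013  0.1975] F [-0.2 -0.4 -0.3] w 0.0495
tool shift [ 0.19    0.0089 -0.0007] turn [ 0.0047 -0.0026 -0.0192]
```

View pics/scene5.png

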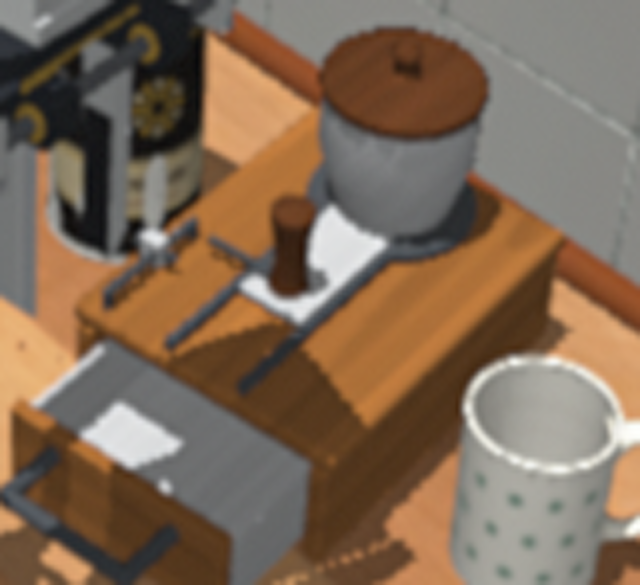

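View pics/top5.png

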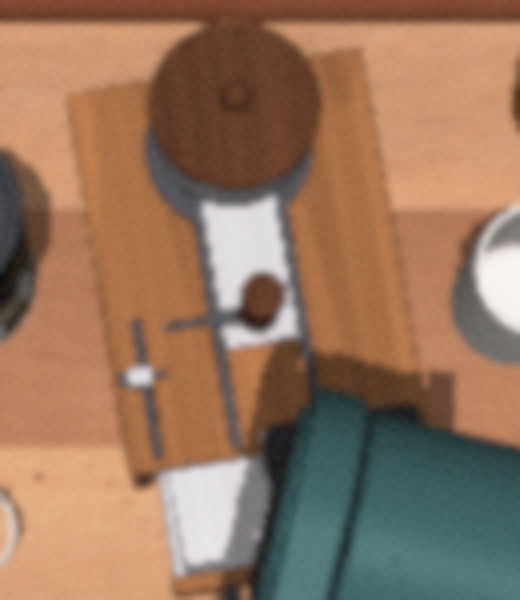

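Request:
arm_command(
  series="0 0 -0.019 0.04 0 0 0.05; 0 0 0 0.04 0 0 0.05; 0 0 0 0.04 0 0 0.05; 0 0 0 0.04 0 0 0.05; 0 0 0 0.02 0.005 0 0.05; 0 0 0 0.005 0 0 0.05; 0 0 0 0 0 0 0.05",
)

```text
time: 8.35
tool_pos: [0.6271, -0.023, 0.1664]
ee_rot: [-1.565, 0.035, 0.159]
wrist_force: [-0.0, -0.2, 0.4]
width: 0.0498
```

```bash
python3 - <<'E'
from h import *
to((-.033,0,.088))
for c in("scene","top"):
    im=robot.snapshot(c)
    a=im[110:260,290:420] if c=="top" else im[130:300,290:470]
    cv2.imwrite(f"pics/{c}6.png",cv2.resize(a,None,fx=4,fy=4 if c=="top" else 3.5,interpolation=cv2.INTER_CUBIC))
E
```

```text
t 8.35 tcp [ 0.6271 -0.023   0.1664] rot [-1.565  0.035  0.159] disp [-0.0445  0.0035  0.1664] F [-0.  -0.2  0.4] w 0.0498
tool shift [ 0.0143  0.078  -0.0038] turn [-0.0055 -0.0045 -0.0352]
```

View pics/scene6.png

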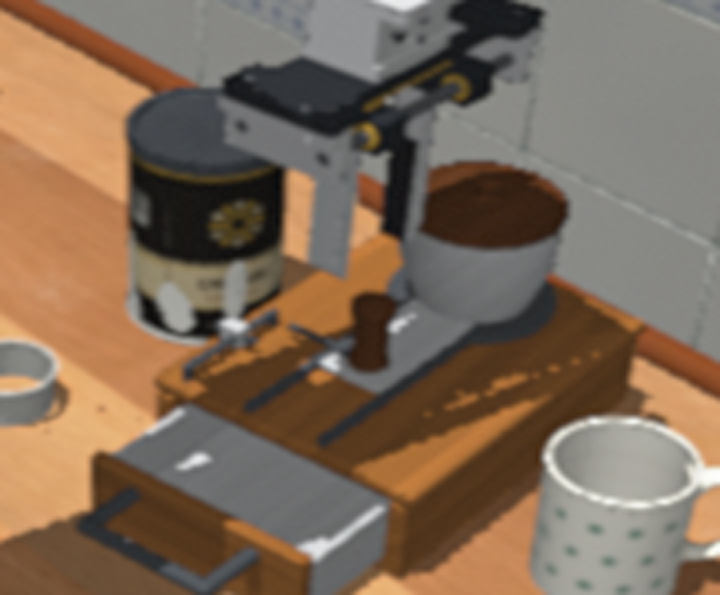

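View pics/top6.png

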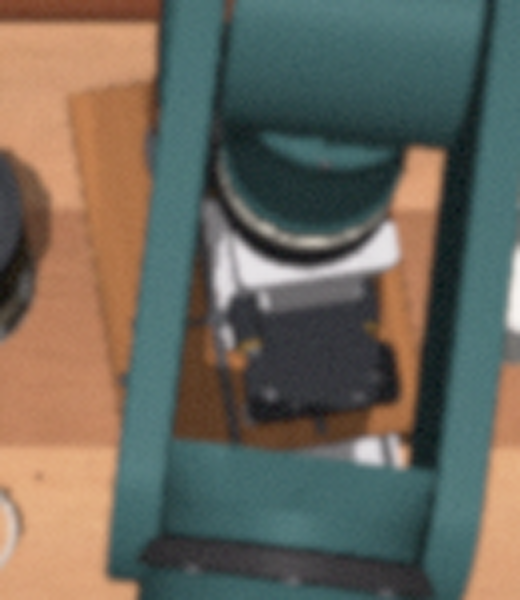

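Request:
arm_command(
  series="0 0 -0.035 0.01 0 -0.003 0.046; 0 0 0 0.004 0 -0.001 0.046; 0 0 0 0 0 0 0.046; 0 0 0 0 0 0 0.046",
)

```text
time: 8.85
tool_pos: [0.6378, -0.0258, 0.169]
ee_rot: [-1.566, -0.001, 0.157]
wrist_force: [-0.4, -0.4, 0.1]
width: 0.0462
```

```bash
python3 - <<'E'
from h import *
to((-.033,0,.088))
im=robot.snapshot("scene")
a=im[130:300,290:470]
cv2.imwrite(f"pics/scene7.png",cv2.resize(a,None,fx=4,fy=3.5,interpolation=cv2.INTER_CUBIC))
f=lambda p:np.round((w2px("scene",p)-[290,130])*[4,3.5])
o=robot.get_obs()["tool_pos"]
print("tcp",f(o),"tcp at .127",f([o[0],o[1],.127]))
E
```

```text
t 8.85 tcp [ 0.6378 -0.0258  0.169 ] rot [-1.566e+00 -1.000e-03  1.570e-01] disp [-0.0344 -0.0011  0.169 ] F [-0.4 -0.4  0.1] w 0.0462
tool shift [0.0013 0.081  0.0007] turn [-0.0046 -0.0066  0.001 ]
tcp [381. 243.] tcp at .127 [375. 300.]
```

View pics/scene7.png

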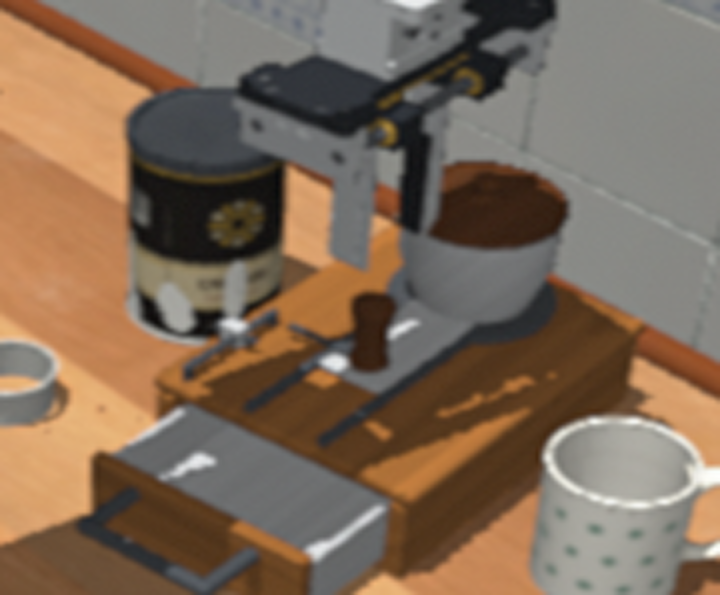

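```bash
python3 - <<'E'
from h import *
for z in(.14,.15,.16,.167,.175,.185): print(z,(w2px("scene",W((.065,0,z)))-[310,170])*4.5)
E
```

```text
0.14 [451.93475534  93.22327993]
0.15 [453.97443501  76.28220971]
0.16 [456.03486584  59.16878555]
0.167 [457.48968454  47.08542451]
0.175 [459.16511856  33.16968777]
0.185 [461.27883418  15.61369339]
```

Request:
arm_command(
  series="0 -0.006 0 0.001 0.02 0 0.046; 0 0 0 0 0.02 0 0.046; 0 0 0 0 0.01 0 0.046; 0 0 0 0 0 0 0.046",
)

```text
time: 9.3
tool_pos: [0.6393, -0.0255, 0.1206]
ee_rot: [-1.568, -0.005, 0.163]
wrist_force: [-0.4, 0.7, -0.5]
width: 0.0463
```

Request:
arm_command(
  series="0 0 0 -0.001 0.015 0 0.046; 0 0 0 0 0.011 0 0.046; 0 0 0 0 0.004 0 0.046; 0 0 0 0 0 0 0.046",
)

```text
time: 9.7
tool_pos: [0.639, -0.0256, 0.0898]
ee_rot: [-1.568, -0.007, 0.164]
wrist_force: [0.3, 0.5, 0.1]
width: 0.0459
```

```bash
python3 - <<'E'
from h import *
to((-.033,0,.088))
for c in("scene","top"):
    im=robot.snapshot(c)
    a=im[110:260,290:420] if c=="top" else im[130:300,290:470]
    cv2.imwrite(f"pics/{c}8.png",cv2.resize(a,None,fx=4,fy=4 if c=="top" else 3.5,interpolation=cv2.INTER_CUBIC))
E
```

```text
t 9.7 tcp [ 0.639  -0.0256  0.0898] rot [-1.568 -0.007  0.164] disp [-0.0332 -0.0011  0.0898] F [0.3 0.5 0.1] w 0.0459
tool shift [0.0002 0.0018 0.0011] turn [-0.0025 -0.0002  0.0069]
```

View pics/scene8.png

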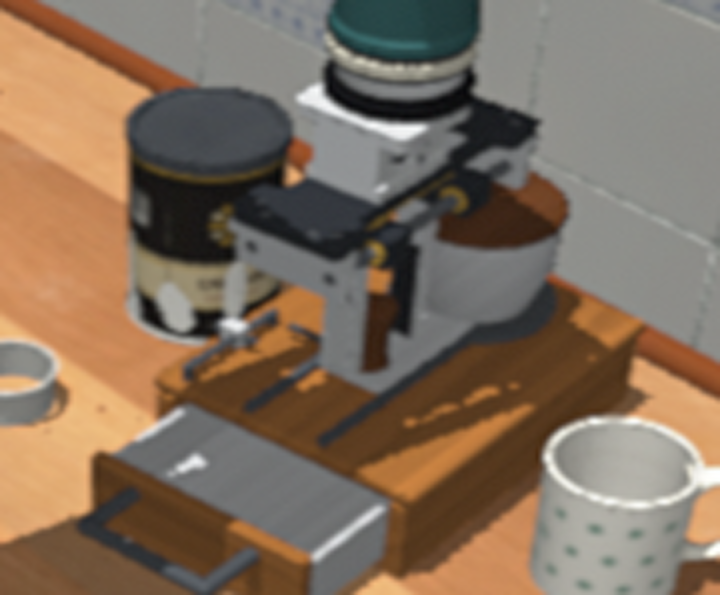

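View pics/top8.png

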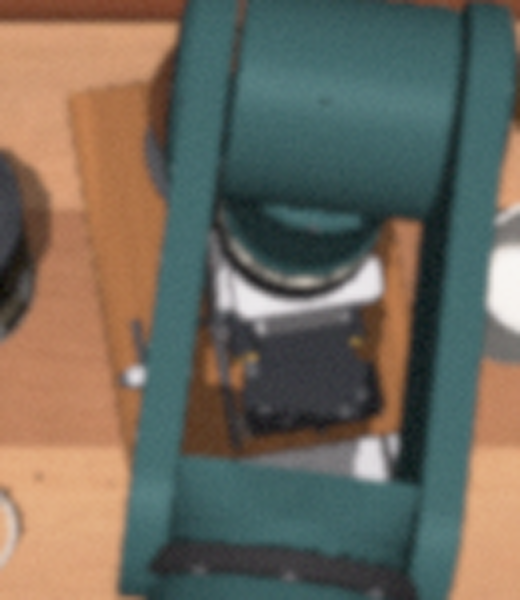

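Request:
arm_command(
  series="0 0 0 0 0 0 0; 0 0 0 0 0 0 0; 0 0 0 0 0 0 0; 0 0 0 0 0 0 0; 0 0 0 0 0 0 0; 0 0 0 0 0 0 0",
)

```text
time: 10.4
tool_pos: [0.642, -0.0256, 0.0924]
ee_rot: [-1.57, -0.014, 0.164]
wrist_force: [1.0, -0.5, -0.8]
width: 0.0248
```

```bash
python3 - <<'E'
from h import *
to((-.033,0,.088))
for c in("scene",):
    im=robot.snapshot(c)
    a=im[185:265,330:420]
    cv2.imwrite(f"pics/{c}9.png",cv2.resize(a,None,fx=7,fy=7,interpolation=cv2.INTER_CUBIC))
E
```

```text
t 10.4 tcp [ 0.642  -0.0256  0.0924] rot [-1.57  -0.014  0.164] disp [-0.0303 -0.0015  0.0924] F [ 1.  -0.5 -0.8] w 0.0248
tool shift [-0.0028  0.0044  0.0015] turn [-0.001  -0.0001  0.0144]
```

View pics/scene9.png

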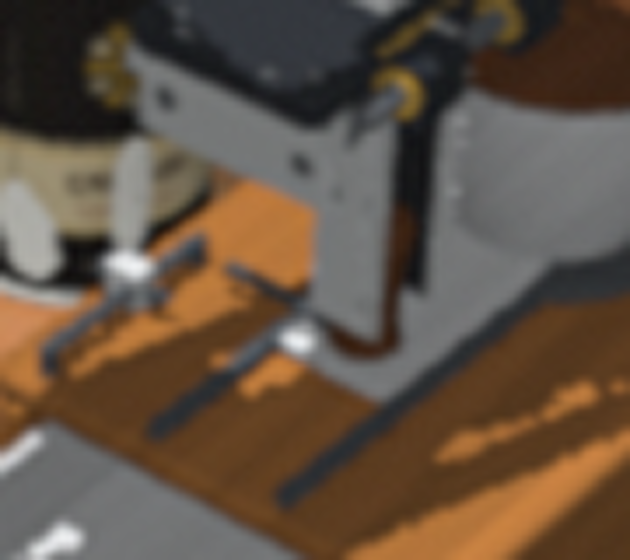

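Request:
arm_command(
  series="0 0 0 -0.006 0 0 0; 0 0 0 -0.006 0 0 0; 0 0 0 -0.005 0 0 0; 0 0 0 -0.004 0 0 0; 0 0 0 0 0 0 0; 0 0 0 0 0 0 0",
)

```text
time: 11.05
tool_pos: [0.6217, -0.0289, 0.0925]
ee_rot: [-1.57, -0.021, 0.164]
wrist_force: [4.9, 0.7, -2.8]
width: 0.0244
```

```bash
python3 - <<'E'
from h import *
to((-.055,0,.092))
for c in("scene","top"):
    im=robot.snapshot(c)
    cv2.imwrite(f"pics/{c}10f.png",im)
    a=im[185:265,330:420]if c=="scene" else im[170:240,300:380]
    cv2.imwrite(f"pics/{c}10.png",cv2.resize(a,None,fx=7,fy=7,interpolation=cv2.INTER_CUBIC))
E
```

```text
t 11.05 tcp [ 0.6217 -0.0289  0.0925] rot [-1.57  -0.021  0.164] disp [-0.0508 -0.0015  0.0925] F [ 4.9  0.7 -2.8] w 0.0244
tool shift [-0.0042  0.0004  0.0015] turn [-0.0006 -0.      0.0209]
```

View pics/scene10.png

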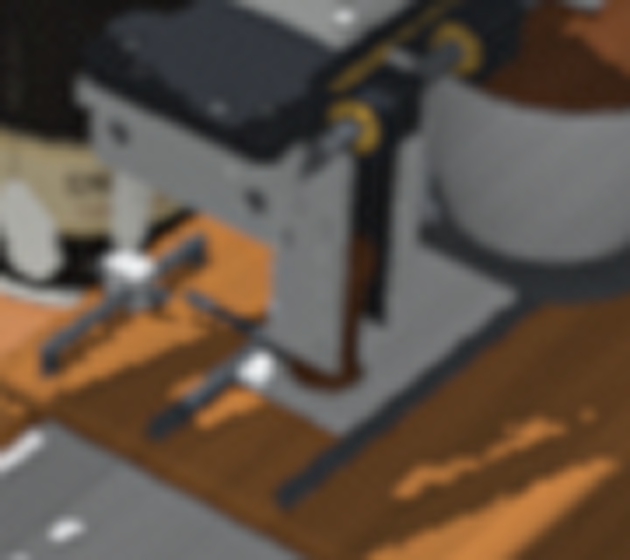

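View pics/top10.png

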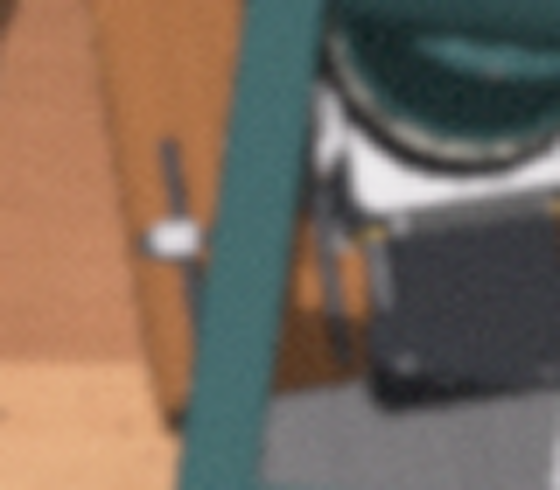

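```bash
python3 - <<'E'
from h import *
a=cv2.imread("pics/scene10f.png")[212:236,338:368]
cv2.imwrite("pics/z10.png",cv2.resize(a,None,fx=24,fy=24,interpolation=cv2.INTER_CUBIC))
p=W((-.055,.055,.079)); f=lambda l:w2px("scene",W(l))
b=f((-.055,.055,.079)); print("base",b,"dx/mm",f((-.054,.055,.079))-b,"dy/mm",f((-.055,.056,.079))-b)
E
```

```text
base [356.19732825 227.39862235] dx/mm [ 0.28143652 -0.20868046] dy/mm [-0.35399952 -0.18282993]
```

View pics/z10.png

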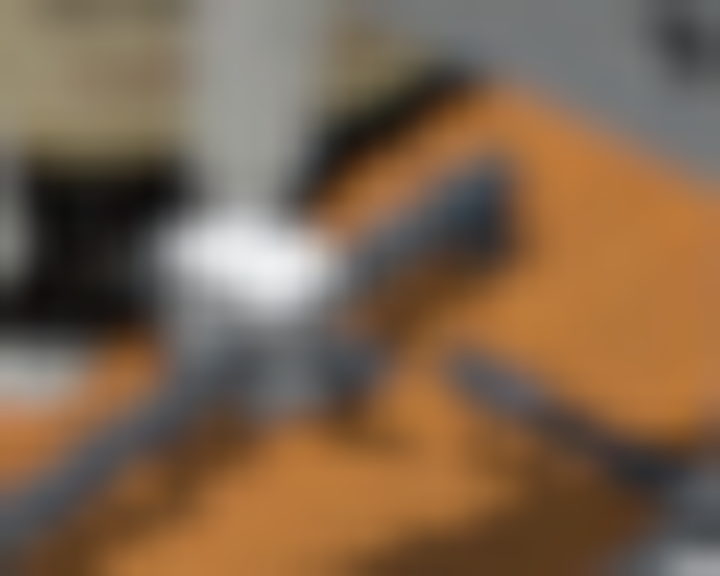

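Request:
arm_command(
  series="0 0 0 -0.003 0 0 0; 0 0 0 -0.002 0 0 0; 0 0 0 0 0 0 0; 0 0 0 0 0 0 0; 0 0 0 0 0 0 0",
)

```text
time: 11.65
tool_pos: [0.6178, -0.0296, 0.0924]
ee_rot: [-1.57, -0.022, 0.164]
wrist_force: [4.3, 0.9, -2.1]
width: 0.0244
```

```bash
python3 - <<'E'
from h import *
to((-.055,0,.092))
a=robot.snapshot("scene"); cv2.imwrite("pics/scene11f.png",a)
a=a[212:236,338:368]
cv2.imwrite("pics/z11.png",cv2.resize(a,None,fx=24,fy=24,interpolation=cv2.INTER_CUBIC))
E
```

```text
t 11.65 tcp [ 0.6178 -0.0296  0.0924] rot [-1.57  -0.022  0.164] disp [-0.0548 -0.0015  0.0924] F [ 4.3  0.9 -2.1] w 0.0244
tool shift [-0.0002  0.0004  0.0015] turn [-0.0005  0.0004  0.022 ]
```

View pics/z11.png

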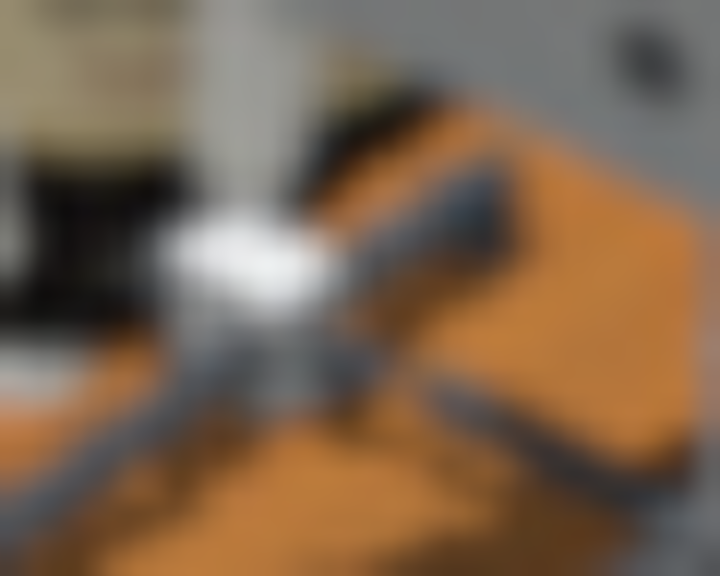

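Request:
arm_command(
  series="0 0 0 -0.001 0 0 0; 0 0 0 0 0 0 0; 0 0 0 0 0 0 0; 0 0 0 0 0 0 0; 0 0 0 0 0 0 0; 0 0 0 0 0 0 0; 0 0 0 0 0 0 0",
)

```text
time: 12.4
tool_pos: [0.6173, -0.0297, 0.0925]
ee_rot: [-1.57, -0.023, 0.164]
wrist_force: [4.9, 1.2, -2.2]
width: 0.0242
```

```bash
python3 - <<'E'
from h import *
to((-.055,0,.092))
a=robot.snapshot("scene"); cv2.imwrite("pics/scene12.png",a)
a=a[200:300,310:430]
cv2.imwrite("pics/z12.png",cv2.resize(a,None,fx=6,fy=6,interpolation=cv2.INTER_CUBIC))
for i in range(4): robot.snapshot("top")
to((-.055,0,.092))
for t in ("gate_pointer","rider_tip"):
    print(t,[(round(x["score"],2),np.round(D(w("scene",x["centre"])),4)) for x in robot.spot_in("scene",t)[:2]])
E
```

```text
t 12.4 tcp [ 0.6173 -0.0297  0.0925] rot [-1.57  -0.023  0.164] disp [-0.0553 -0.0015  0.0925] F [ 4.9  1.2 -2.2] w 0.0242
tool shift [0.0003 0.0005 0.0015] turn [-0.0005  0.0004  0.0227]
t 12.65 tcp [ 0.6173 -0.0297  0.0924] rot [-1.57  -0.023  0.164] disp [-0.0553 -0.0015  0.0924] F [ 4.9 -0.2 -2.4] w 0.0242
tool shift [0.0003 0.0005 0.0015] turn [-0.0005  0.0005  0.0227]
gate_pointer [(0.55, array([-0.0531,  0.0004,  0.0715]))]
rider_tip [(0.67, array([-0.1451,  0.006 ,  0.0211]))]
```

View pics/z12.png

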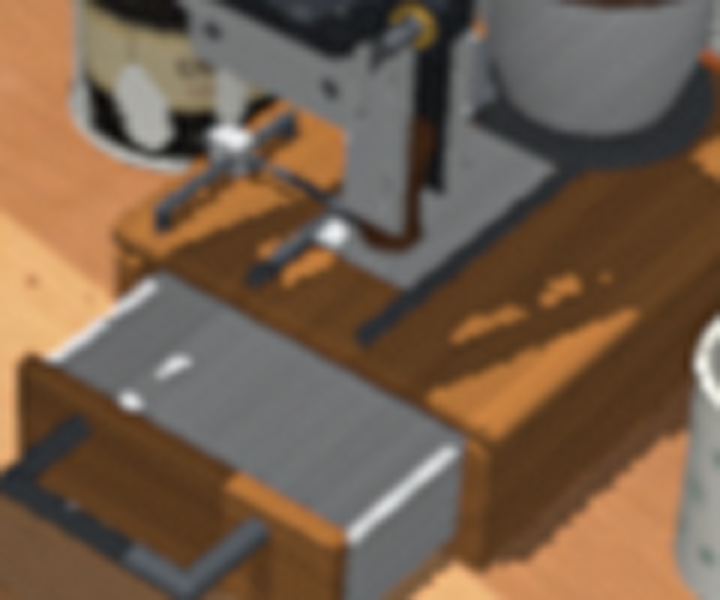

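```bash
python3 - <<'E'
from h import *
print(D(px2w("scene",310+8/6,200+482/6,.045)),D(px2w("scene",310+185/6,200+592/6,.045)))
robot.close_job(); to((-.055,0,.092))
E
```

```text
[-0.2207472   0.03995075  0.045     ] [-0.22163432 -0.04004951  0.045     ]
the job is handed in; nothing more can be done
the job is handed in; nothing more can be done
```

The tray is out at its stop, the gate is held at the rider's mark, and I handed the job in at about 12.7 s. It gave no verdict, so the following is from my own checks.

- **Tray:** I gripped the handle from above and pulled it about 67 mm, until it stopped moving and the wrist force rose to about 11 N. The last picture puts the handle about 71 mm from where it started. The gate was still shut then, and the tray stayed out after I let go.
- **Gate:** I gripped the knob front and back and pulled it 25 mm. In the last close-up the two pointers are in line, to about 1 mm. The TCP held still to 0.1 mm over the last 0.25 s of checks. The wrist read about 5 N from the spring.
- **Rider and bystanders:** The rider looked unmoved in every picture. The tin, mug and cutter looked untouched where they showed; I did not look at the timer again after the first pictures, but the arm never went near it.
- **Checks that disagreed:** The last network reading of `rider_tip` landed on the tray, and the one for `gate_pointer` was on the gate's body, not its tip. I discarded both and used the pixels instead. My estimate of the dispenser's position was also about 3 to 5 mm off along its x. That did not affect the alignment, which I measured directly between the two pointers.

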